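Zero check: open the balance cover, lift the loaded dish and hold it over the pan

TASK

We want to read the balance's zero in the middle of a repeatability check. By the grey pull on its front, swing the clear draught cover of the balance up and back, gently, until it rests fully open on its stop, and leave it open; then lift the small steel dish off the pan with the check weight standing in it, and hold it steady and level about 10 cm straight above the pan. Finish there, still holding the dish in the air with the weight upright in it; don't slam the cover and don't shift the other things on the bench.

Things in the scene. Friction and masses are not known exactly. Their poses are not given: they have to be found in the camera images.
- pan (a point): centre of the top face of the balance's round flat pan, 115 mm across, 68 mm above the bench, 35 mm behind (+x of) the middle of the balance. Axes are the balance's: x from its display front to its back, y to its left, z up
- balance_cover (a joint): hinge of the clear draught cover over the pan, rad: 0 shut, grows as its front swings up and back, 1.658 on its open stop. Cover: clear box without floor, 150 x 150 mm in plan, top 140 mm above the bench, 2.5 mm sheet, 0.23 kg; front wall 80 mm in front of the pan centre. Friction 0.12 N m, no spring: let go below about 0.5 rad it falls shut, above that it stays where it is left
- balance_cover_hinge (a point): middle of the cover's hinge line, which runs along the balance's y axis, 77 mm behind the pan centre and 60 mm above the bench; axes as those of pan; does not move with the cover
- pull (a point): grip point in the grey pull, a tab jutting 38 mm out of the middle of the cover's front wall (shut: level, 108 mm above the bench) under a lip 52 mm wide, 11 mm deep: 18 mm wide (y), 10 to 13 mm thick. Point at mid width and thickness, 24 mm out from the wall; shut, 181 mm in front of the hinge line, 48 mm above it. Pinched across its width from above, it turns between the pads as the cover swings
- dish: small round bare steel dish (open bowl) on the pan under the cover, 55 mm across the rim, 28 mm high, foot 32 mm across, wall sloping outward to the rim; 45 g. Origin: centre of its underside, z up. Pinch it across the rim; it stands within 22 mm of the pan's centre
- check_weight: knobbed steel check weight standing in the middle of the dish, 19 mm diameter, 30 mm high (its knob stands 4 mm above the dish's rim), 50 g; loose. Origin: centre of its underside (2 mm above the dish's underside), z up
- dropper: amber dropper bottle, 34 mm diameter, 97 mm high, loose bystander; origin at the centre of its underside
- vial: small capped glass vial, 28 mm diameter, 60 mm high, loose bystander; origin at the centre of its underside
- covered_bowl: film-covered steel bowl, 58 mm across, 30 mm high, loose bystander on the bench (not the dish on the pan); origin at the centre of its underside
- spatula: thin steel spatula lying on the bench, 11 x 150 x 5 mm (long in y), loose bystander; origin at the centre of its underside
- timer: square white lab timer lying on its back, 66 x 66 x 18 mm, loose bystander; origin at the centre of its underside
- weight_block: wooden block of the weight set, 50 x 150 x 26 mm (long in y), with three other knobbed weights fixed in it up to 52 mm high and one empty well; fixed bystander; origin at the centre of its underside
- balance: low white bench balance, fixed on the bench, turned by up to 0.3 rad: 250 mm deep (x), 200 mm wide (y), 55 mm high without pan and cover. Origin: centre of its underside; x to its back, y to its left, z up
Not all that is in view belongs to the job. Leave any purple look-alike of the dish alone.

How it is judged (in metres and radians):
On the way, in this order (a step that is already met when the one before it is completed fails the run):
1. the draught cover is swung up onto its open stop (value of joint balance_cover above 1.57 rad and velocity of joint balance_cover below 0.2 rad/s), for 0.2 s.
2. the dish, weight in it, is lifted clear of the pan and level (z of dish in the frame of pan above 0.06 m and contact force between dish and the fingers above 0.5 N and angle between dish's own z axis and vertical below 0.15 rad and horizontal distance between check_weight and dish below 0.015 m and angle between check_weight's own z axis and vertical below 0.3 rad and z of check_weight in the frame of dish between -0.003 and 0.012 m), for 0.2 s.
At the end, for the whole second after the job is handed in: Cover open within 0.1 rad of its stop; dish held in the fingers, underside 60-160 mm above the pan, within 50 mm of its centre, tilted under 0.15 rad, below 20 mm/s and 0.2 rad/s, not touching the balance; check weight upright (0.3 rad) within 15 mm of the dish centre (all of step 2 and value of joint balance_cover above 1.55 rad and z of dish in the frame of pan below 0.16 m and horizontal distance between dish and pan below 0.05 m and linear speed of dish below 0.02 m/s and angular speed of dish below 0.2 rad/s and contact force between dish and balance below 0.05 N); the arm keeps its last pose, push and grip.
It fails at once if the cover is slammed: it comes to its open stop faster than 1 rad/s, or falls shut ((value of joint balance_cover above 1.5 rad and velocity of joint balance_cover above 1 rad/s) or (value of joint balance_cover below 0.15 rad and velocity of joint balance_cover below -1.5 rad/s)).
It fails at once if the dish is tipped by more than 0.35 rad (angle between dish's own z axis and vertical above 0.35 rad).
It fails at once if a bystander on the bench is shifted by more than 20 mm or tipped over (distance of any of dropper, vial, covered_bowl, spatula, timer from where it was at the start of the episode above 0.02 m or angle between any of dropper, vial's own z axis and vertical above 0.6 rad).
It also fails if it takes over 58 s, if anything falls off the work surface, if the arm or the gripper's body presses on something with over 40 N, if the wrist force passes 120 N, or if a joint passes its speed limit or range.

ROBOT

A 6-joint arm with a two-finger parallel gripper is mounted at the origin on a cart in front of the work surface, level with it; the furniture and walls round the work are solid. World frame = base frame: x ahead of the robot, y to its left, z up, the work surface at z = 0. Lengths are in mm, angles in degrees, forces in N, time in s.
With the tool pointing down it reaches from about 375 to 975 mm from the base axis. Payload 3.8 kg.
Tool frame: the origin (TCP) lies at the very end of the fingers, on their centre line; the grasp point (between the pads) lies grip_depth behind it (grip_depth is the distance from the TCP to the grasp point, in mm); z points along the fingers, y is the line along which they close (so a half turn about z gives the same grasp; the last joint's range is limited). The gripper opens to 85 mm and grips with 20 to 120 N. Pads are 22 mm wide; open, the fingers measure 114 mm over their backs; the gripper's body (76 mm by 85 mm) begins 54 mm behind the grasp point. The pads swing forward as they close: fully open they stand 13 mm farther back than shut.
Start: joints at [68.302, 15.12, 91.902, -0, 72.978, -2.114], TCP at [226.246, 635.948, 194.38] pointing down, gripper open.
Joint ranges: [-150.88, 150.88], [-54.13, 125.18], [17.81, 147.31], [-75.09, 255.09], [0, 152.58], [-146.25, 146.25]. Speed limits (degrees/s): [147.25, 147.25, 180, 180, 180, 180].

INTERFACE

Orientations are given as a 3x3 rotation matrix whose columns are the frame's x, y, z axes.
In Python, from bench import sense, read_camera, hand_in, recognise, cut_out, place_of, grip_depth gives the robot as it stands.
- The arm moves only by the shell command python3 -m jog 'ROWS' [FORCE]. ROWS is JSON, one flat list of numbers, 7 for each row, row after row: the turn, a rotation vector about the world's x, y, z in degrees, then the shift along the world's x, y, z in cm, then the closure, from -1 (fully open) to 1 (shut). In form: [rx, ry, rz, tx, ty, tz, grip, rx, ry, rz, tx, ty, tz, grip, ...]. A call has 1 to 5 rows; each row is the pose to reach, as a shift and turn from the pose commanded when the call began; what a row does not reach only later rows make up. A row lasts 1/10 s, in which the tool goes at most 50 mm and 8.59 degrees, less where a joint would pass 70% of its speed; a pose out of reach is approached as far as the arm can. A call with a gripper value outside its range is refused whole. The fingers move at their own pace and stop on an object; FORCE is the grip in N (left out, the last holds). Time passes only in rows, so rows that repeat a pose let the fingers close. It gives the time, the measured TCP pose, the force, the opening and the grip force at its end, in the units of the state.
- sense(): the state, without advancing time (a new reading comes with each control period).
- read_camera(name): name is "scene" or "top" or "wrist"; returns a dict with "pixels" (480x640x3 uint8, red, green, blue), "camera_matrix" (3x3 intrinsics, pixels), "R" (3x3) and "t" (3): a world point X has camera coordinates R X + t; the wrist camera has in their place "T_tool_cam" (4x4, takes a point from camera to tool coordinates, whose origin is the TCP and whose axes are the flange's). Camera axes: x right, y down, z forward; pixel columns grow to the right and rows downward; lengths in mm; the calibration is good to about 2 mm. The wrist camera is an equidistant fisheye: a pixel r from the principal point sees the ray r / f radians off the axis. A picture is of the moment at which its call begins: read the wrist's pose just before it. There is no depth.
- hand_in(): hands the job in; it is judged then, once.
Trained networks look in the newest picture that a camera, given by its name, has taken for a name from the list of things; names that differ only in an ending like _2 or _b are one class to them, and where a whole thing is asked for, a point or a joint stands for the part that bears it (a point fixed in the world has none). Each returns a list of dicts, best first, with "confidence" (0 to 1); they miss things now and then, are a little off and sometimes report something else, mostly with a low value. They report only what shows in the picture. A call takes as long as a camera call. They do not tell look-alikes from the thing itself.
- recognise(query, camera): "extent" ([left, top, width, height] in pixels, round what is visible of it).
- cut_out(query, camera): "mask" (480x640 bool, what is visible of it) and "extent" ([left, top, width, height] in pixels, round what is visible of it).
- place_of(query, camera): "location" ([column, row] in pixels: a listed point, or the origin of a listed thing).
The state is a dict: "time_s": time; "joint_positions": joint angles; "joint_velocities": joint speeds; "effort": joint torques, N m; "ee_pos": TCP position; "orientation": TCP orientation; "wrist_force": force on the tool from outside, world axes, zero at the start; "torque": the same for the moment, N m; "gripper_width": opening from 0.0 (shut) to 1.0 (fully open); "finger_force": force on a finger pad.
Only numpy, scipy, OpenCV 4.12 (cv2) and the standard library are available. Lean on these libraries where they do the work, as an engineer would, in place of code of your own. Each camera call takes 0.05 s, during which the arm holds its last target. There are 200 camera calls.

## Working session

There is one attempt and no reset: what is moved stays moved. The work goes in short steps, Python scripts to look and compute and a shell command to move; the robot and the scene stay as the last step left them, time stands still between calls to the robot, and variables do not carry over. Pictures are saved under pics/ and viewed, at most 13 in all, crops included, and the job is handed in when it is done.

```bash
ls; mkdir -p pics; python3 - <<'E'
from bench import *
import cv2,numpy as np
print(sense()); print(grip_depth if not callable(grip_depth) else grip_depth())
for c in ("scene","top"):
    d=read_camera(c); cv2.imwrite(f"pics/{c}0.png",d["pixels"][:,:,::-1])
    print(c,d["camera_matrix"],d["R"],d["t"])
    for q in ("pan","balance_cover_hinge","pull","dish","check_weight","balance","covered_bowl","dropper","vial","weight_block","timer","spatula"):
        print(q,[(np.round(r["location"],1).tolist(),round(r["confidence"],2)) for r in place_of(q,c)][:3])
E
```

```text
pics
{'time_s': 0.0, 'joint_positions': array([ 6.83000209e+01,  1.51697170e+01,  9.19823994e+01, -1.21482709e-03,
        7.29780024e+01, -2.11498902e+00]), 'joint_velocities': array([-0.15430995,  0.14356395,  0.036606  ,  0.01715915, -0.07586575,
        0.0277098 ]), 'effort': array([ 1.53554643e-03, -5.15129900e+01, -3.67314363e+01,  1.62409009e-05,
        1.29533277e-02, -1.41909678e-05]), 'ee_pos': array([225.97434412, 635.1714171 , 193.0447718 ]), 'orientation': array([[-9.42147362e-01,  3.35197964e-01, -8.20856175e-04],
       [ 3.35198963e-01,  9.42144984e-01, -2.11755455e-03],
       [ 6.35655531e-05, -2.27019857e-03, -9.99997421e-01]]), 'wrist_force': array([ 0.67388191, -0.54795334,  0.23925565]), 'torque': array([-0.01040416,  0.02834487,  0.04683328]), 'finger_force': 0.0, 'gripper_width': 0.9984013422959819}
18.700000000000003
scene [[543.49694228   0.         316.84861825]
 [  0.         543.49694228 246.82199709]
 [  0.           0.           1.        ]] [[-0.81281011 -0.58252738  0.00125661]
 [-0.27099855  0.3762175  -0.88601364]
 [ 0.51565445 -0.72050139 -0.4636
[... 483 characters left out ...]
0.           0.           1.        ]] [[ 0.02027544 -0.99973106  0.01125665]
 [-0.98650472 -0.02183432 -0.16227046]
 [ 0.1624726  -0.00781463 -0.98668211]] [108.76478734 565.91820669 979.2346388 ]
pan [([325.3, 233.6], 0.58), ([166.5, 298.5], 0.39)]
balance_cover_hinge [([322.3, 205.1], 0.86)]
pull [([333.5, 279.5], 0.74)]
dish [([443.1, 249.5], 0.93), ([329.9, 238.5], 0.88), ([412.6, 313.7], 0.59)]
check_weight [([324.5, 239.7], 0.51), ([319.9, 205.5], 0.48)]
balance [([325.4, 253.7], 0.69)]
covered_bowl [([381.8, 205.7], 0.71)]
dropper [([260.7, 222.7], 0.59)]
vial [([265.2, 284.8], 0.48)]
weight_block [([228.7, 257.4], 0.8)]
timer [([403.4, 260.7], 0.62)]
spatula [([169.5, 298.1], 0.45)]
```

View pics/top0.png

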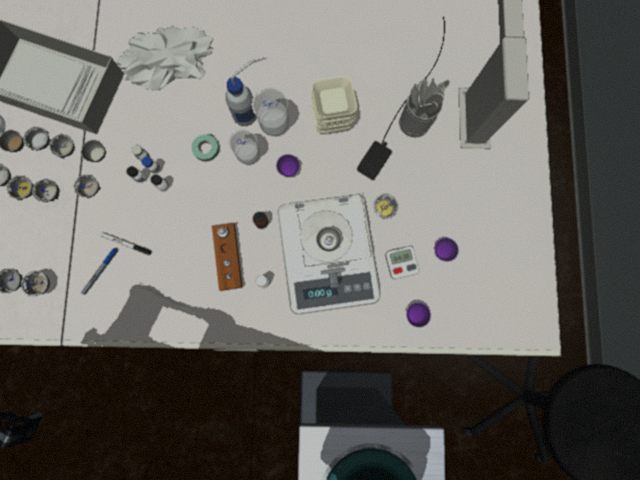

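View pics/scene0.png

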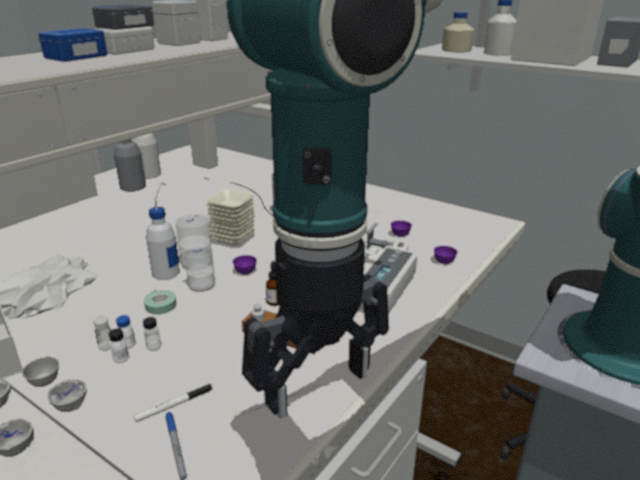

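```bash
cat > h.py <<'E'
import numpy as np
from bench import *
def ray(d,uv):
    K=d["camera_matrix"];R=np.array(d["R"]);t=np.array(d["t"])
    v=R.T@np.linalg.inv(K)@np.array([uv[0],uv[1],1.]);return -R.T@t,v
def at(d,uv,z):
    c,v=ray(d,uv);return c+v*(z-c[2])/v[2]
E
python3 - <<'E'
from h import *
d=read_camera("top")
for n,uv,z in [("pan",(325.3,233.6),68),("hinge",(322.3,205.1),60),("pull",(333.5,279.5),108),("dishA",(443.1,249.5),0),("dishB",(329.9,238.5),68),("dishC",(412.6,313.7),0),("cw",(324.5,239.7),70),("bal",(325.4,253.7),0),("bowl",(381.8,205.7),0),("dropper",(260.7,222.7),0),("vial",(265.2,284.8),0),("block",(228.7,257.4),0),("timer",(403.4,260.7),0),("spat",(169.5,298.1),0)]:
    print(n,at(d,uv,z).round(0))
E
```

```text
pan [568. 109.  68.]
hinge [634. 117.  60.]
pull [464.  91. 108.]
dishA [ 548. -169.    0.]
dishB [557.  99.  68.]
dishC [397. -96.   0.]
cw [554. 111.  70.]
bal [532. 107.   0.]
bowl [650. -25.   0.]
dropper [602. 261.   0.]
vial [456. 245.   0.]
block [518. 332.   0.]
timer [519. -76.   0.]
spat [421. 462.   0.]
```

The top view shows the white balance at about (328,253), with the steel dish and weight at (328,238) under the clear cover and the grey pull at about (335,275). In the scene view the arm hides most of the balance.

Candidates for the dish are the purple bowls at (288,165), (446,249) and (418,314), and the bare steel one at (329,238) on the pan. The steel one fits: bare steel, on the pan, with a weight in it.

```bash
python3 - <<'E'
from h import *
import cv2
d=read_camera("top"); im=d["pixels"]
c=cv2.resize(im[185:325,260:400],(600,600),interpolation=cv2.INTER_CUBIC); cv2.imwrite("pics/topcrop.png",c[:,:,::-1])
m=cut_out("balance","top")[0]; print(m["confidence"],m["extent"])
cs,_=cv2.findContours(m["mask"].astype(np.uint8),cv2.RETR_EXTERNAL,cv2.CHAIN_APPROX_NONE)
k=max(cs,key=cv2.contourArea)[:,0]
w=np.array([at(d,p,55)[:2] for p in k],np.float32)
print(cv2.minAreaRect(w), cv2.boxPoints(cv2.minAreaRect(w)))
for q in ("dish","pan","pull","balance_cover_hinge"):
  print(q,[(np.round(r["location"],1).tolist(),round(r["confidence"],2)) for r in place_of(q,"top")][:4])
E
python3 -m jog '[0,0,4,0,0,4,-1, 0,0,8,1.5,-4,5,-1, 0,0,13,3,-8,5,-1, 0,0,18,4.5,-12,5,-1, 0,0,22,6,-16,5,-1]'
```

```text
0.97 [279.5, 191.2, 103.0, 123.5]
((529.30615234375, 103.92033386230469), (249.61805725097656, 197.9901885986328), 9.220011711120605) [[390.24805  181.6388  ]
 [421.9712   -13.793423]
 [668.36426   26.201874]
 [636.6411   221.6341  ]]
dish [([415.2, 312.4], 0.95), ([287.3, 171.0], 0.85), ([444.1, 248.1], 0.64), ([327.9, 241.1], 0.6)]
pan [([325.6, 234.6], 0.66), ([327.4, 244.2], 0.35)]
pull [([333.5, 278.5], 0.77)]
balance_cover_hinge [([322.7, 204.6], 0.95)]
time_s: 2.15
ee_pos: [286.6, 474.6, 244.7]
orientation: [[-0.999, -0.046, 0.001], [-0.046, 0.999, 0.0], [-0.001, 0.0, -1.0]]
wrist_force: [1.2, -0.1, 0.8]
gripper_width: 1.0
finger_force: 0.0
```

View pics/topcrop.png

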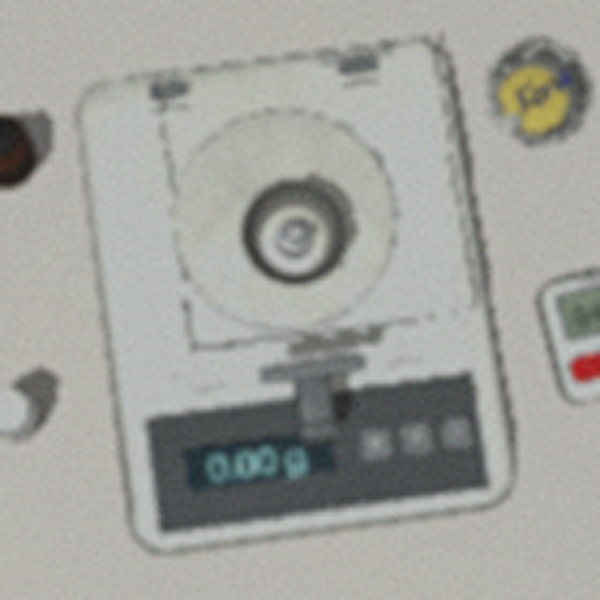

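The crop confirms the bare steel dish with the knobbed weight on the pan, at about (330,240). The cover is clear, and the pull's T-lip and tab are in front of it. The balance's yaw is about 9.2°.

```bash
python3 -m jog '[0,0,2,2,-4.4,0,-1, 0,0,4,4,-8.8,0,-1, 0,0,6,6,-13.2,0,-1, 0,0,6.6,8,-17.6,0,-1, 0,0,6.6,10,-22,0,-1]'
python3 -m jog '[0,0,0,2,-4.2,0,-1, 0,0,0,4,-8.4,0,-1, 0,0,0,6,-12.8,-1,-1, 0,0,0,7.3,-15.8,-2,-1, 0,0,0,7.3,-16.3,-2.5,-1]'
cat >> h.py <<'E'
def wray(d,s,uv):
    K=d["camera_matrix"];T=np.array(d["T_tool_cam"])
    x=(uv[0]-K[0,2])/K[0,0];y=(uv[1]-K[1,2])/K[1,1];th=np.hypot(x,y)
    v=np.array([x/th*np.sin(th),y/th*np.sin(th),np.cos(th)]) if th>1e-9 else np.array([0,0,1.])
    Rw=np.array(s["orientation"]);return Rw@T[:3,3]+s["ee_pos"],Rw@T[:3,:3]@v
def wat(d,s,uv,z):
    c,v=wray(d,s,uv);return c+v*(z-c[2])/v[2]
E
python3 - <<'E'
from h import *
import cv2
s=sense(); d=read_camera("wrist"); cv2.imwrite("pics/w1.png",d["pixels"][:,:,::-1]); print(s["ee_pos"],s["orientation"],d["camera_matrix"],d["T_tool_cam"])
for q,z in (("pull",108),("dish",68),("check_weight",70),("balance_cover_hinge",60),("pan",68)):
  print(q,[(np.round(r["location"],1).tolist(),round(r["confidence"],2),wat(d,s,r["location"],z).round(1)) for r in place_of(q,"wrist")][:4])
E
```

```text
time_s: 2.65
ee_pos: [386.7, 254.2, 244.8]
orientation: [[-0.988, -0.157, 0.001], [-0.157, 0.988, 0.001], [-0.001, 0.0, -1.0]]
wrist_force: [1.4, -0.0, -0.2]
gripper_width: 1.006
finger_force: 0.0
time_s: 3.15
ee_pos: [460.0, 89.7, 218.7]
orientation: [[-0.988, -0.152, -0.0], [-0.152, 0.988, -0.001], [0.0, -0.001, -1.0]]
wrist_force: [-0.6, 1.1, 0.1]
gripper_width: 1.0
finger_force: 0.0
[460.03522144  89.72399541 218.7211929 ] [[-9.88319372e-01 -1.52396814e-01 -1.75144874e-04]
 [-1.52396471e-01  9.88318615e-01 -1.27727268e-03]
 [ 3.67751227e-04 -1.23566187e-03 -9.99999169e-01]] [[371.64829954   0.         325.14958548]
 [  0.         371.64829954 234.46793454]
 [  0.           0.           1.        ]] [[ 8.98700656e-05 -9.56056995e-01 -2.93180856e-01  7.52955315e+01]
 [ 9.99999977e-01  1.43658704e-04 -1.61933648e-04 -1.44587258e-01]
 [ 1.96935779e-04 -2.93180834e-01  9.56056986e-01 -1.80376870e+02]
 [ 0.00000000e+00  0.00000000e+00  0.00000000e+00  1.00000000e+00]]
pull [([328.0, 220.9], 0.72, array([462.1,  92. , 108. ]))]
dish [([114.7, 231.2], 0.89, array([ 516. , -124.3,   68. ])), ([169.4, 116.2], 0.86, array([394.5, -67.2,  68. ])), ([329.6, 299.3], 0.76, array([552., 108.,  68.])), ([376.5, 396.3], 0.58, array([672.5, 182.9,  68. ]))]
check_weight [([325.3, 302.0], 0.62, array([554.6, 104.1,  70. ]))]
balance_cover_hinge [([330.0, 361.5], 0.87, array([633.9, 121.6,  60. ]))]
pan []
```

View pics/w1.png

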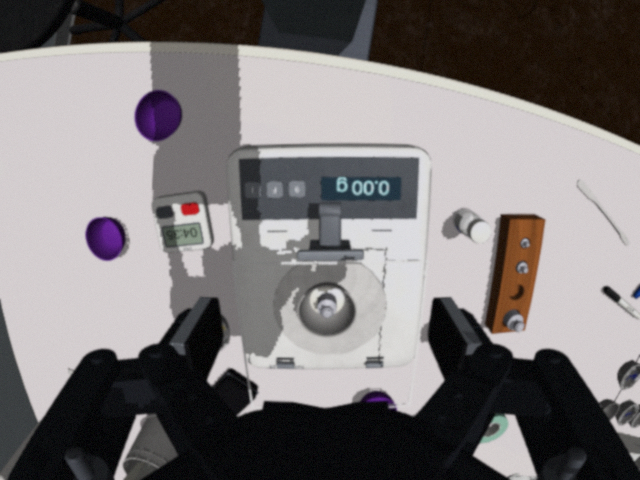

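The wrist view shows the pull tab centred at about (330,221), with the lip at (330,255) and the dish with its weight at (327,303). The pull estimate of (462,92) agrees with the top view. I'll descend 3 mm outboard of the grip point, shallow, and pinch.

```bash
python3 -m jog '[0,0,0,0,-0.1,-4,-1, 0,0,0,0,-0.1,-8,-1, 0,0,0,0,-0.1,-10.5,-1, 0,0,0,0,-0.1,-12.2,-1, 0,0,0,0,-0.1,-12.2,-1]' 30
python3 -m jog '[0,0,0,0,0,0,0.2, 0,0,0,0,0,0,0.6, 0,0,0,0,0,0,1, 0,0,0,0,0,0,1, 0,0,0,0,0,0,1]' 30
python3 -m jog '[0,0,0,0,0,0,1, 0,0,0,0,0,0,1, 0,0,0,0,0,0,1]' 30
python3 - <<'E'
import numpy as np
# path of grip about hinge, yaw 9.2; rest TCP command (459.2,91.9,97.4) ; r vector
th=np.radians([0,5,10,15,20,26,32,38,44,50,56,62,68,74,79,83,87,90,92,94,95,95.5,96])
x0,z0=-184,48-0
X=x0*np.cos(th)+z0*np.sin(th); Z=z0*np.cos(th)-x0*np.sin(th)
c,s=np.cos(np.radians(9.2)),np.sin(np.radians(9.2))
for t,a,b in zip(np.degrees(th),X-x0,Z-z0): print(round(t,1),(a*c/10).round(2),(a*s/10).round(2),(b/10).round(2))
E
```

```text
time_s: 3.95
ee_pos: [456.6, 92.8, 94.9]
orientation: [[-0.987, -0.159, -0.005], [-0.159, 0.987, -0.001], [0.005, 0.0, -1.0]]
wrist_force: [-0.8, -0.3, -0.3]
gripper_width: 1.002
finger_force: 0.0
time_s: 4.45
ee_pos: [459.8, 92.0, 98.1]
orientation: [[-0.988, -0.157, 0.001], [-0.157, 0.988, 0.0], [-0.001, -0.0, -1.0]]
wrist_force: [-1.0, 0.4, -0.6]
gripper_width: 0.145
finger_force: 0.0
time_s: 4.75
ee_pos: [459.2, 91.9, 97.3]
orientation: [[-0.988, -0.157, -0.0], [-0.157, 0.988, -0.0], [0.0, -0.0, -1.0]]
wrist_force: [-1.2, 0.7, 0.1]
gripper_width: -0.001
finger_force: 0.0
0.0 0.0 0.0 0.0
5.0 0.48 0.08 1.59
10.0 1.1 0.18 3.12
15.0 1.85 0.3 4.6
20.0 2.72 0.44 6.0
26.0 3.92 0.63 7.58
32.0 5.27 0.85 9.02
38.0 6.77 1.1 10.31
44.0 8.39 1.36 11.43
50.0 10.12 1.64 12.38
56.0 11.93 1.93 13.14
62.0 13.82 2.24 13.7
68.0 15.75 2.55 14.06
74.0 17.71 2.87 14.21
79.0 19.35 3.13 14.18
83.0 20.65 3.35 14.05
87.0 21.94 3.55 13.83
90.0 22.9 3.71 13.6
92.0 23.53 3.81 13.42
94.0 24.16 3.91 13.22
95.0 24.47 3.96 13.11
95.5 24.62 3.99 13.06
96.0 24.77 4.01 13.0
```

The gripper shut completely, so it missed the tab. I'll look.

```bash
python3 - <<'E'
from h import *
import cv2
s=sense(); d=read_camera("wrist"); cv2.imwrite("pics/w2.png",d["pixels"][:,:,::-1])
for q,z in (("pull",108),("dish",68)):
  print(q,[(np.round(r["location"],1).tolist(),round(r["confidence"],2),wat(d,s,r["location"],z).round(1)) for r in place_of(q,"wrist")][:4])
d=read_camera("scene"); cv2.imwrite("pics/s2.png",cv2.resize(d["pixels"][150:330,300:540],(800,600))[:,:,::-1])
print(place_of("pull","scene"))
E
```

```text
pull [([328.2, 282.6], 0.81, array([460.9,  93.5, 108. ]))]
dish [([56.4, 266.3], 0.77, array([ 504.4, -104.4,   68. ])), ([110.5, 115.9], 0.6, array([393.1, -54.1,  68. ]))]
[{'location': [330.7, 325.1], 'confidence': 0.54}]
```

View pics/w2.png

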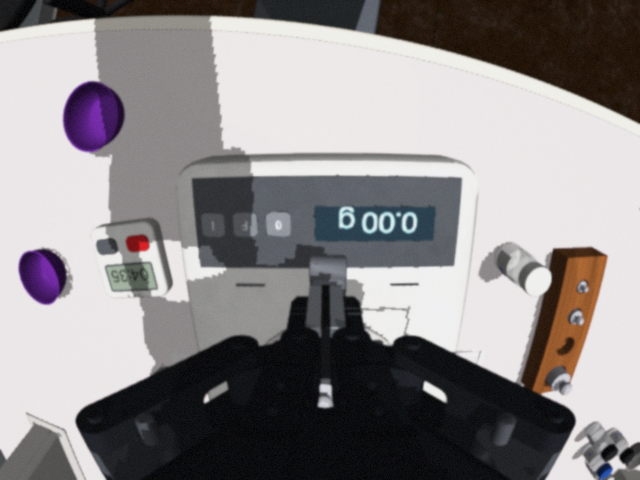

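View pics/s2.png

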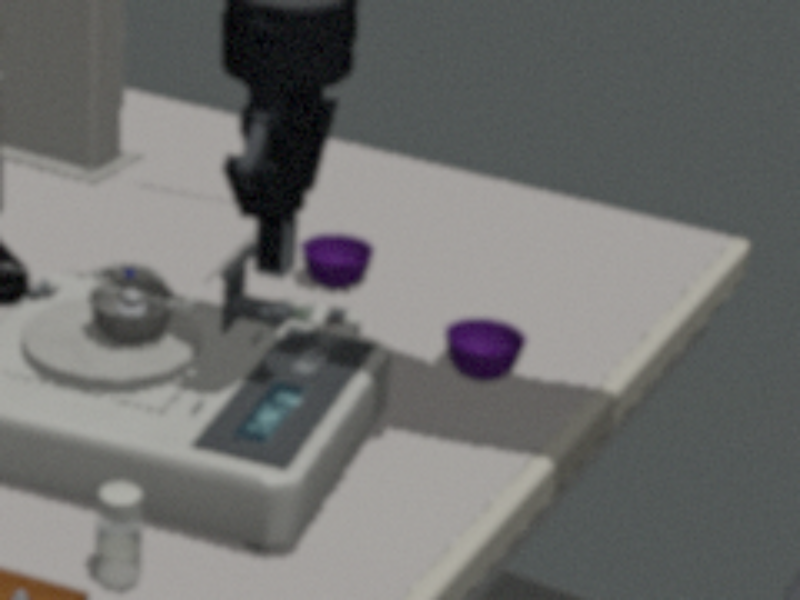

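```bash
python3 - <<'E'
from h import *
d=read_camera("scene");K=d["camera_matrix"];R=np.array(d["R"]);t=np.array(d["t"])
def pr(p):
    q=K@(R@np.array(p)+t);q=q[:2]/q[2];return q.round(1),((q-[300,150])*[800/240,600/180]).round(0)
print("tcp",pr([459.2,91.9,97.3]),"pull108",pr([462,92,108]),"pull80",pr([462,92,80]),"tip of tab 108",pr([448,90,108]),"pan",pr([564,109.5,68]), "bal front-left corner",pr([390.2,181.6,55]))
E
```

```text
tcp (array([380.3, 247.3]), array([268., 324.])) pull108 (array([379.3, 242.3]), array([264., 308.])) pull80 (array([378.6, 254.5]), array([262., 348.])) tip of tab 108 (array([385.9, 243.8]), array([286., 313.])) pan (array([332.4, 249.3]), array([108., 331.])) bal front-left corner (array([387.3, 295.2]), array([291., 484.]))
```

```bash
python3 - <<'E'
import cv2,numpy as np
w=cv2.imread("pics/w2.png")[230:430,260:400]
s=cv2.imread("pics/s2.png")[150:400,180:380]
a=cv2.resize(w,(420,600),interpolation=cv2.INTER_CUBIC);b=cv2.resize(s,(380,475),interpolation=cv2.INTER_CUBIC)
o=np.zeros((600,800,3),np.uint8);o[:,:420]=a;o[:475,420:]=b
cv2.imwrite("pics/zoom2.png",o)
E
```

```text
(no output)
```

View pics/zoom2.png

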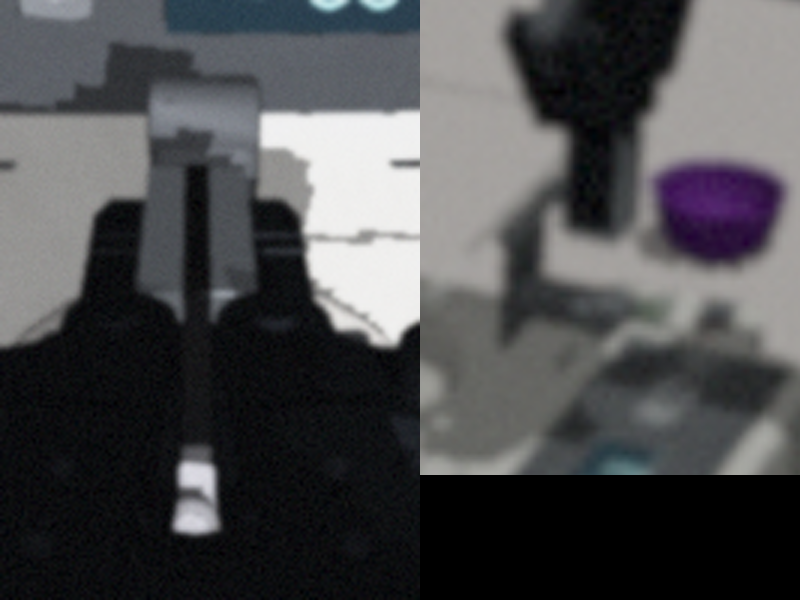

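```bash
python3 - <<'E'
from h import *
d=read_camera("scene");K=d["camera_matrix"];R=np.array(d["R"]);t=np.array(d["t"])
def pr(p):
    q=K@(R@np.array(p)+t);return (q[:2]/q[2]).round(1)
p=np.array([226,635.5,193.5]);y=np.array([.335,.942,0])
for h in (0,13,20,30,40,50): print(h,pr(p+[0,0,h]),pr(p+y*42+[0,0,h]),pr(p-y*42+[0,0,h]))
s=sense();print(s["ee_pos"],s["gripper_width"],s["joint_positions"])
for h in (0,10,20,30,40): print(h,pr(s["ee_pos"]+[0,0,h]))
E
```

```text
0 [318.4 429.9] [282.6 448.8] [351.4 412.3]
13 [318.4 420.3] [282.2 439. ] [351.8 403. ]
20 [318.4 415. ] [282.  433.7] [352.  397.8]
30 [318.4 407.4] [281.7 425.9] [352.3 390.4]
40 [318.5 399.7] [281.4 418. ] [352.6 382.8]
50 [318.5 391.8] [281.1 410. ] [353.  375.1]
[459.2346901   91.95249233  97.36488802] 0.0005209526671655127 [ 8.27441678e+00 -2.65122421e+00  1.22297841e+02  8.25778482e-04
  6.03559587e+01 -9.07420153e+01]
0 [380.2 247.3]
10 [380.5 242.9]
20 [380.8 238.5]
30 [381.1 234. ]
40 [381.4 229.5]
```

Both cameras put the fingertips about 35 mm short of the reported TCP, so they closed above the tab. I'll open, go 34 mm lower and close again.

```bash
python3 -m jog '[0,0,0,0,0,0,-0.2, 0,0,0,0,0,0,-0.6, 0,0,0,0,0,0,-0.6, 0,0,0,0,0,0,-0.6, 0,0,0,0,0,0,-0.6]' 30
python3 -m jog '[0,0,0,0,0,-1.2,-0.6, 0,0,0,0,0,-2.4,-0.6, 0,0,0,0,0,-3.4,-0.6, 0,0,0,0,0,-3.4,-0.6]' 
python3 -m jog '[0,0,0,0,0,0,0.2, 0,0,0,0,0,0,0.6, 0,0,0,0,0,0,1, 0,0,0,0,0,0,1, 0,0,0,0,0,0,1]' 30
python3 - <<'E'
from h import *
import cv2
d=read_camera("scene");w=read_camera("wrist")
o=np.zeros((600,800,3),np.uint8)
o[:,:420]=cv2.resize(w["pixels"][230:430,260:400],(420,600),interpolation=cv2.INTER_CUBIC);o[:475,420:]=cv2.resize(d["pixels"][195:270,354:414],(380,475),interpolation=cv2.INTER_CUBIC)
cv2.imwrite("pics/zoom3.png",o[:,:,::-1])
s=sense();print(s["gripper_width"],s["finger_force"],s["ee_pos"],s["wrist_force"])
E
```

```text
time_s: 5.6
ee_pos: [459.3, 92.0, 97.4]
orientation: [[-0.988, -0.157, 0.0], [-0.157, 0.988, -0.0], [-0.0, -0.0, -1.0]]
wrist_force: [0.7, 0.0, 0.3]
gripper_width: 0.8
finger_force: 0.0
time_s: 6.0
ee_pos: [456.9, 91.6, 60.7]
orientation: [[-0.988, -0.157, -0.005], [-0.157, 0.988, -0.001], [0.005, 0.0, -1.0]]
wrist_force: [-0.8, 1.2, -0.6]
gripper_width: 0.797
finger_force: 0.0
time_s: 6.5
ee_pos: [459.6, 93.1, 64.1]
orientation: [[-0.988, -0.156, 0.001], [-0.156, 0.988, 0.002], [-0.001, 0.002, -1.0]]
wrist_force: [-1.7, 5.4, 2.4]
gripper_width: 0.199
finger_force: 33.7
0.1979972587684303 33.731270441785455 [459.62233918  93.06293567  64.1240837 ] [-1.45338833  4.89371957  2.64308511]
```

View pics/zoom3.png

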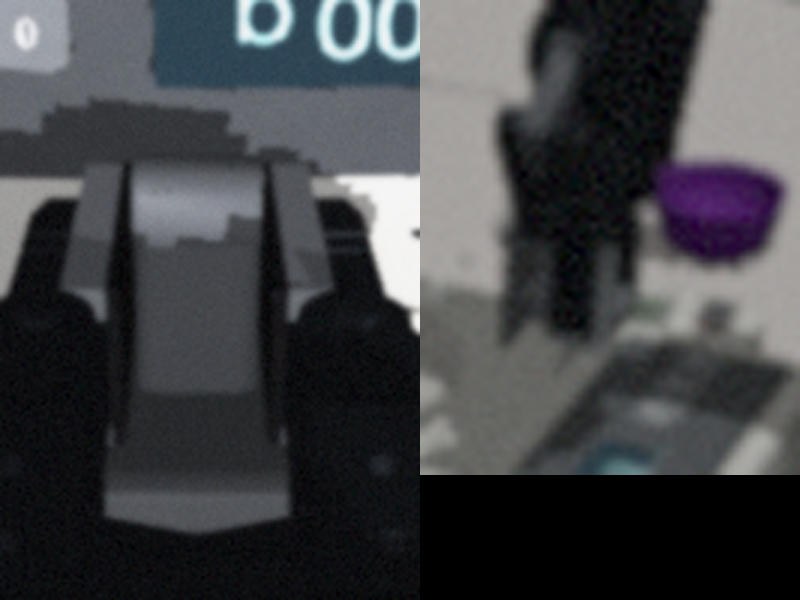

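It's gripped: the opening is about 17 mm and the finger force 34 N. The zoom shows the tab between both pads. Now I'll swing it along the arc.

```bash
python3 -m jog '[0,0,0,0.1,0.1,0.4,1, 0,0,0,0.3,0.13,1,1, 0,0,0,0.6,0.18,1.9,1, 0,0,0,1.1,0.25,3.1,1, 0,0,0,1.85,0.38,4.6,1]'
```

```text
time_s: 7.1
ee_pos: [477.9, 96.0, 109.4]
orientation: [[-0.988, -0.157, 0.0], [-0.157, 0.988, 0.001], [-0.0, 0.001, -1.0]]
wrist_force: [4.3, 4.1, -6.9]
gripper_width: 0.203
finger_force: 32.0
```

```bash
python3 -m jog '[0,0,0,0.87,0.2,1.4,1, 0,0,0,2.07,0.4,2.98,1, 0,0,0,3.42,0.65,4.42,1, 0,0,0,4.92,0.9,5.71,1, 0,0,0,6.54,1.16,6.83,1]'
```

```text
time_s: 7.6
ee_pos: [542.7, 106.6, 177.6]
orientation: [[-0.988, -0.157, -0.002], [-0.157, 0.988, -0.002], [0.003, -0.001, -1.0]]
wrist_force: [1.7, 0.1, -7.7]
gripper_width: 0.202
finger_force: 29.8
```

```bash
python3 -m jog '[0,0,0,1.73,0.28,0.95,1, 0,0,0,3.54,0.57,1.71,1, 0,0,0,5.43,0.88,2.27,1, 0,0,0,7.36,1.19,2.63,1, 0,0,0,8.67,1.4,2.74,1]'
```

```text
time_s: 8.1
ee_pos: [630.1, 120.8, 205.6]
orientation: [[-0.988, -0.157, -0.002], [-0.157, 0.988, -0.001], [0.002, -0.001, -1.0]]
wrist_force: [-1.6, 0.3, 0.5]
gripper_width: 0.197
finger_force: 29.3
```

```bash
python3 -m jog '[0,0,0,0.98,0.16,0.04,1, 0,0,0,1.96,0.32,0.02,1, 0,0,0,2.94,0.48,-0.05,1, 0,0,0,3.92,0.64,-0.17,1, 0,0,0,4.56,0.74,-0.28,1]'
python3 -m jog '[0,0,0,0.48,0.08,-0.1,1, 0,0,0,0.96,0.16,-0.2,1, 0,0,0,1.28,0.21,-0.28,1, 0,0,0,1.6,0.26,-0.37,1, 0,0,0,1.92,0.31,-0.47,1]'
```

```text
time_s: 8.6
ee_pos: [676.8, 128.4, 202.8]
orientation: [[-0.988, -0.157, 0.001], [-0.157, 0.988, -0.001], [-0.001, -0.001, -1.0]]
wrist_force: [-0.3, -3.1, 4.4]
gripper_width: 0.197
finger_force: 29.4
time_s: 9.1
ee_pos: [695.5, 131.5, 198.3]
orientation: [[-0.988, -0.157, 0.002], [-0.157, 0.988, -0.0], [-0.002, -0.001, -1.0]]
wrist_force: [0.9, -3.1, 6.5]
gripper_width: 0.201
finger_force: 29.4
```

```bash
python3 -m jog '[0,0,0,0.3,0.03,-0.1,1, 0,0,0,0.6,0.07,-0.2,1, 0,0,0,0.9,0.11,-0.3,1, 0,0,0,1.1,0.14,-0.37,1, 0,0,0,1.3,0.17,-0.44,1]'
python3 -m jog '[0,0,0,0.15,0.02,-0.05,1, 0,0,0,0.3,0.04,-0.1,1, 0,0,0,0.3,0.04,-0.1,1]'
```

```text
time_s: 9.6
ee_pos: [708.6, 133.6, 194.1]
orientation: [[-0.988, -0.157, 0.002], [-0.157, 0.988, 0.0], [-0.002, -0.0, -1.0]]
wrist_force: [2.0, -2.2, 4.9]
gripper_width: 0.199
finger_force: 29.2
time_s: 9.9
ee_pos: [711.8, 134.1, 192.9]
orientation: [[-0.988, -0.157, 0.002], [-0.157, 0.988, 0.0], [-0.003, 0.0, -1.0]]
wrist_force: [2.2, -1.8, 4.9]
gripper_width: 0.198
finger_force: 29.2
```

```bash
python3 -m jog '[0,0,0,0.25,0.04,-0.09,1, 0,0,0,0.5,0.08,-0.18,1, 0,0,0,0.75,0.12,-0.27,1, 0,0,0,0.75,0.12,-0.27,1]'; python3 - <<'E'
from h import *
import cv2
d=read_camera("scene");t=read_camera("top")
print(place_of("pull","scene")[:1],place_of("pull","top")[:1],[(a["extent"],a["confidence"]) for a in recognise("balance_cover","scene")])
o=np.zeros((600,800,3),np.uint8)
o[:,:400]=cv2.resize(d["pixels"][115:265,260:360],(400,600));o[:400,400:]=cv2.resize(t["pixels"][150:290,260:400],(400,400))
cv2.imwrite("pics/open.png",o[:,:,::-1])
E
```

```text
time_s: 10.3
ee_pos: [715.0, 134.7, 191.2]
orientation: [[-0.988, -0.157, -0.006], [-0.157, 0.988, -0.001], [0.007, -0.0, -1.0]]
wrist_force: [-10.4, -3.5, 13.5]
gripper_width: 0.198
finger_force: 29.0
[{'location': [274.1, 164.3], 'confidence': 0.85}] [] [([258.7, 158.4, 20.2, 19.4], 0.6)]
```

View pics/open.png

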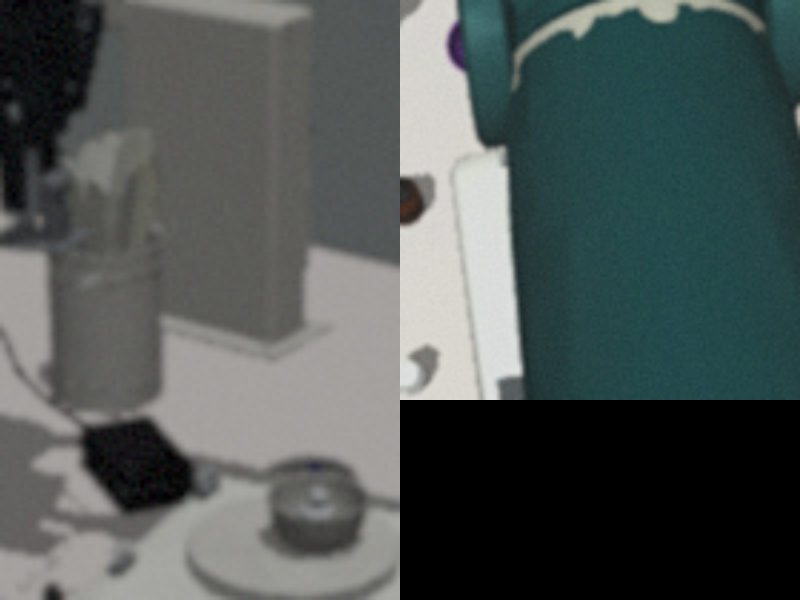

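The scene half shows the pull up at about (274,164), and the dish on the pan is uncovered. The force jump of −10 N in x means the cover has reached its stop. I'll hold briefly, then release and retreat upward.

```bash
python3 -m jog '[0,0,0,0.05,0,0,1, 0,0,0,0.05,0,0,1, 0,0,0,0.05,0,0,1]'
python3 -m jog '[0,0,0,0,0,0,0.5, 0,0,0,0,0,0,0, 0,0,0,0,0,0,-0.5, 0,0,0,0,0,0,-0.5, 0,0,0,0,0,0,-0.5]'
python3 -m jog '[0,0,0,0,0,2,-0.5, 0,0,0,0,0,5,-0.5, 0,0,0,0,0,8,-1, 0,0,0,-3,-0.5,10,-1, 0,0,0,-7,-1.1,10,-1]'
python3 -m jog '[0,0,0,-4,-0.6,0,-1, 0,0,0,-8,-1.2,0,-1, 0,0,0,-10,-1.8,0,-1, 0,0,0,-10,-1.8,0,-1, 0,0,0,-10,-1.8,0,-1]'
python3 - <<'E'
from h import *
s=sense();d=read_camera("wrist")
print(s["ee_pos"])
for q,z in (("pull",230),("dish",68),("check_weight",70),("pan",68)):
  print(q,[(np.round(r["location"],1).tolist(),round(r["confidence"],2),wat(d,s,r["location"],z).round(1)) for r in place_of(q,"wrist")][:5])
for q in ("dish","check_weight"):
  for r in cut_out(q,"wrist")[:5]:
    m=r["mask"];vs,us=np.nonzero(m);l,t,w,h=r["extent"];print(q,r["confidence"],r["extent"],wat(d,s,(l+w/2,t+h/2),94).round(1))
print([(a["location"],a["confidence"]) for a in place_of("pull","scene")])
import cv2;cv2.imwrite("pics/w4.png",d["pixels"][:,:,::-1])
E
```

```text
time_s: 10.85
ee_pos: [715.0, 134.6, 191.2]
orientation: [[-0.988, -0.157, -0.007], [-0.157, 0.988, -0.001], [0.007, -0.0, -1.0]]
wrist_force: [-11.9, -4.3, 13.9]
gripper_width: 0.197
finger_force: 29.0
time_s: 11.35
ee_pos: [718.5, 135.3, 188.8]
orientation: [[-0.988, -0.157, -0.001], [-0.157, 0.988, 0.0], [0.001, 0.0, -1.0]]
wrist_force: [-0.3, -0.1, 0.2]
gripper_width: 0.747
finger_force: 0.0
time_s: 11.85
ee_pos: [651.2, 124.5, 293.5]
orientation: [[-0.988, -0.157, 0.007], [-0.157, 0.988, 0.001], [-0.007, 0.0, -1.0]]
wrist_force: [-0.3, 0.3, 0.2]
gripper_width: 1.0
finger_force: 0.0
time_s: 12.35
ee_pos: [549.1, 106.3, 290.0]
orientation: [[-0.988, -0.157, 0.002], [-0.157, 0.988, 0.0], [-0.002, 0.0, -1.0]]
wrist_force: [0.1, -0.2, -0.1]
gripper_width: 1.003
finger_force: 0.0
[549.12873734 106.26523603 289.98355767]
pull [([325.5, 414.1], 0.84, array([710.4, 132. , 230. ]))]
dish [([324.5, 192.7], 0.92, array([549.7, 105.4,  68. ])), ([131.7, 154.3], 0.91, array([ 535. , -127.7,   68. ])), ([187.3, 47.4], 0.8, array([406.6, -71.3,  68. ])), ([369.0, 316.0], 0.57, array([693.2, 184.1,  68. ]))]
check_weight [([320.6, 193.9], 0.76, array([551.3, 101.4,  70. ]))]
pan []
dish 0.98 [354.5, 307.8, 37.8, 38.5] [693.3 186.7  94. ]
dish 0.93 [104.8, 135.9, 38.2, 43.1] [ 535.5 -123.5   94. ]
dish 0.75 [296.0, 173.8, 55.5, 52.1] [552.4 105.1  94. ]
dish 0.58 [158.1, 22.0, 43.1, 46.3] [408.8 -69.9  94. ]
check_weight 0.57 [310.2, 189.4, 23.0, 14.7] [549.5 102.5  94. ]
[([274.1, 164.3], 0.85)]
```

The cover stays open with the pull at (710,132), and the dish is at about (551,105). I'll descend over it in two stages.

```bash
python3 -m jog '[0,0,0,0.1,-0.05,-4,-1, 0,0,0,0.2,-0.1,-8,-1, 0,0,0,0.2,-0.1,-12,-1, 0,0,0,0.2,-0.1,-15,-1, 0,0,0,0.2,-0.1,-15,-1]'
python3 -m jog '[0,0,0,0,0,0,-1, 0,0,0,0,0,0,-1]'
python3 - <<'E'
from h import *
s=sense();d=read_camera("wrist")
print(s["ee_pos"])
for q,z in (("dish",68),("check_weight",70)):
  print(q,[(np.round(r["location"],1).tolist(),round(r["confidence"],2),wat(d,s,r["location"],z).round(1)) for r in place_of(q,"wrist")][:5])
for r in cut_out("dish","wrist")[:5]:
    l,t,w,h=r["extent"];print(r["confidence"],r["extent"],wat(d,s,(l+w/2,t+h/2),94).round(1))
import cv2;cv2.imwrite("pics/w5.png",cv2.resize(d["pixels"][150:390,160:480],(800,600))[:,:,::-1])
E
```

```text
time_s: 13.25
ee_pos: [546.3, 104.5, 133.8]
orientation: [[-0.988, -0.157, -0.011], [-0.157, 0.988, -0.002], [0.011, 0.0, -1.0]]
wrist_force: [-1.1, -0.5, 0.3]
gripper_width: 0.996
finger_force: 0.0
time_s: 13.45
ee_pos: [552.6, 105.5, 142.0]
orientation: [[-0.988, -0.157, 0.004], [-0.157, 0.988, 0.001], [-0.004, -0.0, -1.0]]
wrist_force: [0.1, -0.3, 0.3]
gripper_width: 0.998
finger_force: 0.0
[552.63019256 105.45263637 141.98432346]
dish [([134.7, 18.3], 0.85, array([413., -59.,  68.])), ([324.6, 229.7], 0.7, array([552.2, 104.8,  68. ])), ([389.0, 379.1], 0.69, array([677.8, 181.7,  68. ])), ([68.5, 166.2], 0.66, array([ 531. , -109.4,   68. ]))]
check_weight [([321.0, 229.1], 0.85, array([551.5, 102.1,  70. ])), ([328.7, 181.7], 0.41, array([517.3, 102.1,  70. ]))]
0.95 [280.5, 201.7, 87.9, 80.3] [552.6 104.8  94. ]
0.71 [94.9, 1.2, 58.1, 40.2] [421.4 -51.7  94. ]
0.65 [364.4, 368.5, 51.9, 43.3] [668.8 176.7  94. ]
0.65 [31.8, 143.1, 44.5, 54.1] [ 529.7 -103.8   94. ]
```

View pics/w5.png

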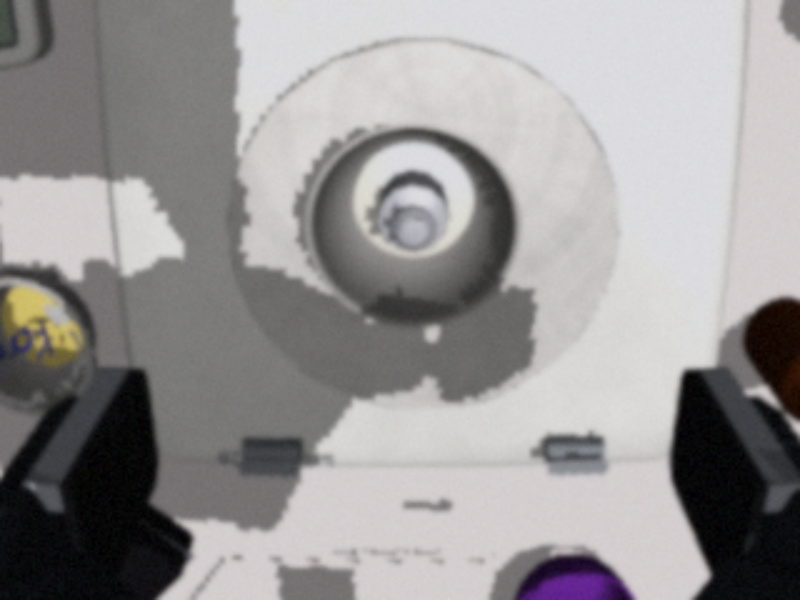

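The dish is seen at crop (413,225), centred between the open fingers and about 2 mm ahead in x. I'll descend and pinch gently.

```bash
python3 -m jog '[0,0,0,0.2,0,-2.5,-1, 0,0,0,0.2,0,-5,-1, 0,0,0,0.2,0,-7.2,-1, 0,0,0,0.2,0,-8.8,-1, 0,0,0,0.2,0,-9.7,-1]' 20
python3 -m jog '[0,0,0,0,0,0,-1, 0,0,0,0,0,0,-1, 0,0,0,0,0,0,-0.6, 0,0,0,0,0,0,-0.4, 0,0,0,0,0,0,-0.25]' 20
python3 -m jog '[0,0,0,0,0,0,-0.15, 0,0,0,0,0,0,0, 0,0,0,0,0,0,0.3, 0,0,0,0,0,0,0.3, 0,0,0,0,0,0,0.3]' 20
```

```text
time_s: 14.15
ee_pos: [552.1, 105.1, 41.6]
orientation: [[-0.988, -0.157, -0.001], [-0.157, 0.988, -0.0], [0.001, 0.0, -1.0]]
wrist_force: [0.2, 0.1, 0.5]
gripper_width: 1.003
finger_force: 0.0
time_s: 14.65
ee_pos: [553.7, 105.4, 43.8]
orientation: [[-0.988, -0.157, 0.002], [-0.157, 0.988, 0.0], [-0.002, 0.0, -1.0]]
wrist_force: [-0.5, 0.3, 3.6]
gripper_width: 0.627
finger_force: 8.5
time_s: 15.15
ee_pos: [553.7, 105.4, 44.0]
orientation: [[-0.988, -0.157, 0.002], [-0.157, 0.988, 0.0], [-0.002, 0.0, -1.0]]
wrist_force: [-0.9, 0.0, 5.8]
gripper_width: 0.62
finger_force: 20.1
```

```bash
python3 -m jog '[0,0,0,0,0,0.3,0.3, 0,0,0,0,0,0.7,0.3, 0,0,0,0,0,1.2,0.3, 0,0,0,0,0,1.6,0.3, 0,0,0,0,0,1.8,0.3]'
python3 -m jog '[0,0,0,0,0,0,0.3, 0,0,0,0,0,0,0.3]'
python3 - <<'E'
from h import *
import cv2
s=sense();d=read_camera("wrist");c=read_camera("scene")
o=np.zeros((600,800,3),np.uint8)
o[:,:400]=cv2.resize(d["pixels"][150:390,240:400],(400,600));o[:,400:]=cv2.resize(c["pixels"][175:295,280:360],(400,600))
cv2.imwrite("pics/lift.png",o[:,:,::-1])
print(s["wrist_force"],s["finger_force"],[(a["location"],a["confidence"]) for q in ("dish","check_weight") for a in place_of(q,"scene")])
E
```

```text
time_s: 15.65
ee_pos: [553.0, 105.2, 61.1]
orientation: [[-0.988, -0.157, 0.001], [-0.157, 0.988, 0.0], [-0.001, -0.0, -1.0]]
wrist_force: [0.1, 0.1, -1.0]
gripper_width: 0.615
finger_force: 21.2
time_s: 15.85
ee_pos: [552.6, 105.1, 60.5]
orientation: [[-0.988, -0.157, -0.0], [-0.157, 0.988, -0.0], [0.0, -0.0, -1.0]]
wrist_force: [-0.4, 0.6, -1.0]
gripper_width: 0.618
finger_force: 21.2
[-0.3962448   0.56762798 -0.99989159] 21.1657829512842 [([243.0, 268.2], 0.87), ([443.2, 262.9], 0.83), ([403.5, 232.4], 0.72), ([341.5, 243.0], 0.63), ([339.3, 244.4], 0.43), ([332.5, 326.4], 0.34)]
```

View pics/lift.png

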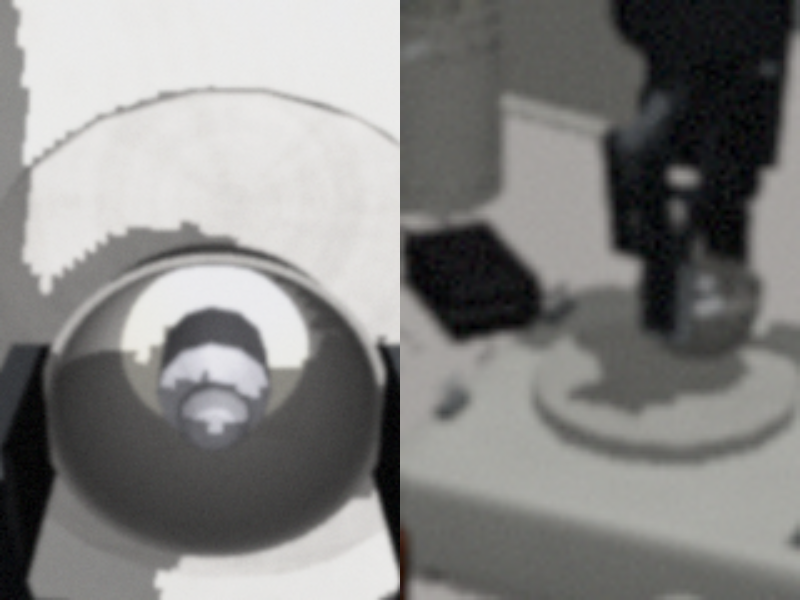

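The dish is off the pan (−1.0 N matches dish plus weight), and the weight stands upright in it at (213,390). Next I'll raise it to about 100 mm and centre it over the pan.

```bash
python3 -m jog '[0,0,0,0,0,0.4,0.3, 0,0,0,0,0,1.1,0.3, 0,0,0,0.1,0,2,0.3, 0,0,0,0.2,0.1,2.9,0.3, 0,0,0,0.3,0.1,3.7,0.3]'
python3 -m jog '[0,0,0,0.2,0.1,0.9,0.3, 0,0,0,0.4,0.1,1.9,0.3, 0,0,0,0.6,0.2,3,0.3, 0,0,0,0.7,0.3,3.9,0.3, 0,0,0,0.7,0.3,4.4,0.3]'
python3 -m jog '[0,0,0,0,0,0.1,0.3, 0,0,0,0,0,0.1,0.3, 0,0,0,0,0,0.1,0.3, 0,0,0,0,0,0.1,0.3, 0,0,0,0,0,0.1,0.3]'
python3 - <<'E'
from h import *
import cv2
s=sense();d=read_camera("wrist");c=read_camera("scene")
a=cv2.imread("pics/lift.png");b=cv2.resize(d["pixels"][150:390,240:400],(400,600))[:,:,::-1]
print("inner-view diff px",np.abs(a[:,:400].astype(float)-b)[250:550,50:380].mean())
print(s["ee_pos"],s["wrist_force"],s["finger_force"],s["gripper_width"],np.abs(s["joint_velocities"]).max())
for q in ("dish","check_weight"):
  print(q,[(np.round(r["extent"],0),round(r["confidence"],2)) for r in recognise(q,"wrist")])
print([(r["location"],r["confidence"]) for r in place_of("pull","scene")])
E
```

```text
time_s: 16.55
ee_pos: [556.4, 106.4, 99.0]
orientation: [[-0.988, -0.157, 0.002], [-0.157, 0.988, 0.0], [-0.002, 0.0, -1.0]]
wrist_force: [-0.2, -0.8, -1.0]
gripper_width: 0.616
finger_force: 21.2
time_s: 17.05
ee_pos: [563.6, 109.4, 143.0]
orientation: [[-0.988, -0.157, 0.002], [-0.157, 0.988, 0.0], [-0.002, -0.0, -1.0]]
wrist_force: [0.1, 0.1, -0.9]
gripper_width: 0.617
finger_force: 21.2
time_s: 17.55
ee_pos: [562.3, 109.1, 141.9]
orientation: [[-0.988, -0.157, -0.001], [-0.157, 0.988, -0.0], [0.001, -0.0, -1.0]]
wrist_force: [0.2, -0.5, -1.4]
gripper_width: 0.616
finger_force: 21.2
inner-view diff px 9.930377104377104
[562.25081216 109.06103698 141.9333605 ] [ 0.21678963 -0.51395244 -1.43699786] 21.209719497710466 0.6156164510143037 0.11898955958217888
dish [(array([96.,  0., 53., 30.]), 0.92), (array([256., 247., 139., 127.]), 0.77), (array([ 31., 134.,  45.,  56.]), 0.74), (array([361., 364.,  36.,  42.]), 0.71)]
check_weight []
[([273.7, 164.6], 0.77)]
```

```bash
python3 -m jog '[0,0,0,0,0,0,0.3, 0,0,0,0,0,0,0.3, 0,0,0,0,0,0,0.3]' && python3 -c "
from bench import *
print(hand_in())"
```

```text
time_s: 18.1
ee_pos: [562.7, 109.2, 142.5]
orientation: [[-0.988, -0.157, 0.0], [-0.157, 0.988, -0.0], [-0.0, -0.0, -1.0]]
wrist_force: [0.1, 0.6, -1.0]
gripper_width: 0.619
finger_force: 21.2
the job is handed in; nothing more can be done
None
```

I handed the job in at 18.1 s: the cover is resting open on its stop and the dish is held level about 10 cm above the pan, with the weight upright in it when last viewed just off the pan; hand-in returned no verdict.

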